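# Fit the hanger collar and raise the band-display mast

### The job

Slip the loose hanger collar over the top of the short telescopic display mast, rim side down as it lies, until it sits on the mast's shoulder; then press the lock button on the stand fully down, grip the mast's shaft and pull it straight up past its first stop to its second stop. The mast is sprung and would sink back, so finish while still holding it there, fully extended with the collar on its shoulder. Leave the ashtray, the watch head, the spring-bar tool and the card of buckles where they lie.

Things in the scene. Friction and masses are not known exactly. Their poses are not given: they have to be found in the camera images.
- stand: Dark steel stand screwed to the table, fixed. Origin on the mast's axis at table height, z up; the lock button is 85 mm from the axis towards the stand's own -x. Base plate 16 mm thick, 70 mm wide (y), from x = -115 to +41 mm; upright outer tube 42 mm diameter up to 60 mm above the table. A low bridge (14 mm wide, top at 36 mm) runs from tube to button housing.
- shaft_top (a point): Centre of the flat top end of the mast's steel shaft, which moves up with the mast. The shaft is an upright 20 mm diameter cylinder, knurled near the top, its top 6 mm tapering to 14 mm; it stands 70 mm above the shoulder (42 mm stay bare above a seated collar). 140 mm above the table with the mast down, 230 mm at the second stop. Grip the shaft here, from above; the sides are free.
- shoulder (a point): Centre of the upper face of the mast's shoulder, a 40 mm diameter, 6 mm thick steel disc at the foot of the shaft; moves with the shaft. 70 mm above the table with the mast down.
- button_top (a point): Centre of the top face of the lock button: a round 24 mm diameter steel cap standing on a 34 mm square housing whose top is 48 mm above the table. The top is 62 mm above the table when up, 54 mm when fully down.
- lock_button (a joint): Travel of the lock button, 0 (up, mast locked) to 0.008 m (fully down). Pressed straight down with about 3 N; it has no spring and stays where it is left. Below about 5.5 mm of travel a bolt holds the mast down; fully down the mast is free.
- top_stage (a joint): Slide of the mast's upper section (shaft and shoulder) out of the lower one, 0 (down) to 0.045 m (end of travel). Spring-returned, 3 to 4.5 N plus weight, so it comes out first: its end of travel is the first stop.
- low_stage (a joint): Slide of the mast's lower section out of the outer tube, 0 (down) to 0.045 m (end of travel). Spring-returned, 7 to 8.5 N plus weight, so it follows once the upper section is fully out; with both at 0.045 m the mast is at its second stop, 90 mm higher than when down. Let go, the mast sinks back.
- collar_center (a point): Centre, half-way up, of the loose turned-wood hanger collar, 14 mm above its underside: 28 mm high, about 50 g, lying flat with z up. Lower 5 mm: a notched rim 68 mm in diameter; above it a hub 44 mm in diameter and 23 mm high to be gripped across from above. A bore of 26 mm runs right through (shaft 20 mm).
- ashtray: Green glass ashtray, a thick-walled round dish 90 mm across and 30 mm high; origin under its centre. Not to be moved.
- watch_head: Chrome watch head without band, 40 mm diameter, 10 mm thick, lying flat; origin under its centre. Not to be moved.
- springbar_tool: Steel spring-bar tool lying down, 130 mm long along its own x, knurled grip 9 mm thick; origin under its middle. Not to be moved.
- buckles: Card 45 x 80 mm with a pair of gold-tone buckles, 6 mm high in all; origin under its centre. Not to be moved.
There are look-alikes about, which are no part of the job. Of the things shaped like the part that bears collar_center, the wooden one is meant.

How it is judged:
On the way, in this order (a step that is already met when the one before it is completed fails the run):
1. the collar sits on the mast's shoulder with the shaft through it (horizontal distance between collar_center and shoulder below 0.007 m and z of collar_center in the frame of shoulder between 0.01 and 0.018 m and angle between collar_center's own z axis and vertical below 0.12 rad and contact force between the fingers and collar below 0.2 N), for 0.2 s.
2. the lock button is pressed fully down (value of joint lock_button above 0.0065 m), for 0.1 s.
3. the mast is pulled out to its second stop by the gripper (value of joint each of top_stage, low_stage above 0.04 m and contact force between the fingers and stand above 1 N), for 0.2 s.
At the end, for the whole second after the job is handed in: The gripper still holds the mast at rest at its second stop (both sections out over 40 of 45 mm, finger force over 1 N), the button is down (over 6.5 of 8 mm), and the collar sits on the shoulder (within 7 mm of the axis, 4 mm in height, tilt below 0.12 rad) (all of step 3 and horizontal distance between collar_center and shoulder below 0.007 m and z of collar_center in the frame of shoulder between 0.01 and 0.018 m and angle between collar_center's own z axis and vertical below 0.12 rad and value of joint lock_button above 0.0065 m and velocity of joint low_stage between -0.02 and 0.02 m/s); the arm keeps its last pose, push and grip.
It fails at once if the glass ashtray is moved more than 30 mm (distance of ashtray from where it was at the start of the episode above 0.03 m).
It fails at once if the watch head is moved more than 30 mm (distance of watch_head from where it was at the start of the episode above 0.03 m).
It fails at once if the spring-bar tool is moved more than 30 mm (distance of springbar_tool from where it was at the start of the episode above 0.03 m).
It fails at once if the card of buckles is moved more than 30 mm (distance of buckles from where it was at the start of the episode above 0.03 m).
It also fails if it takes over 70 s, if anything falls off the work surface, if the arm or the gripper's body presses on something with over 40 N, if the wrist force passes 120 N, or if a joint passes its speed limit or range.

### The arm

A 6-joint arm with a two-finger parallel gripper is mounted at the origin on the work surface. World frame = base frame: x ahead of the robot, y to its left, z up, the work surface at z = 0. Lengths are in m, angles in rad, forces in N, time in s.
With the tool pointing down it reaches from about 0.275 to 0.975 m from the base axis. Payload 8.4 kg.
Tool frame: the origin (TCP) lies at the very end of the fingers, on their centre line; the grasp point (between the pads) lies 19 mm behind it; z points along the fingers, y is the line along which they close (so a half turn about z gives the same grasp; the last joint's range is limited). The gripper opens to 92 mm and grips with 3 to 60 N. Pads are 20 mm wide; open, the fingers measure 128 mm over their backs; the gripper's body (75 mm by 189 mm) begins 69 mm behind the grasp point.
Start: joints at [-1.162, 0.353, 1.633, -0, 1.155, -0.002], TCP at [0.25, -0.573, 0.215] pointing down, gripper open.
Joint ranges: [-2.63, 2.63], [-0.92, 2.1], [0.06, 2.66], [-1.3, 4.44], [0, 2.69], [-3.02, 3.02]. Speed limits (rad/s): [2.22, 2.22, 2.79, 3.14, 3.14, 3.14].

### API

Orientations are given as a unit quaternion [w, x, y, z].
In Python, from station import r, cams, ticket gives the robot as it stands.
- The arm moves only by the shell command python3 -m jog 'ROWS'. ROWS is a JSON object of lists of equal length, an entry for each row: "hand": the closure, from -1 (fully open) to 1 (shut), so that 0 is half open; "delta_pos": the shift along the tool's x, y, z in mm, a list of three; "dr": the turn, a rotation vector about the tool's x, y, z in degrees, a list of three. In form: {"hand": [hand, ...], "delta_pos": [[dx, dy, dz], ...], "dr": [[rx, ry, rz], ...]}. A call has 1 to 20 rows; each row shifts and turns the commanded pose from where the row before left it, along the tool's axes as they then stand; what a row does not reach is not made up. A row lasts 1/10 s, in which the tool goes at most 50 mm and 8.59 degrees, less where a joint would pass 70% of its speed; a pose out of reach is approached as far as the arm can. A call with a gripper value outside its range is refused whole. The fingers move at their own pace and stop on an object; the grip force is fixed at half the most. Time passes only in rows, so rows that do not move let the fingers close. It gives the time, the measured TCP pose, the force, the opening and the grip force at its end, in the units of the state.
- r.state(): the state, without advancing time (a new reading comes with each control period).
- cams.read_camera(name): name is "side" or "top"; returns a dict with "image" (400x640x3 uint8, red, green, blue), "mtx" (3x3 intrinsics, pixels), "dist" ([k1, k2, p1, p2, k3] as OpenCV has them; the pictures are not rectified), "T" (4x4, takes a point from camera to world coordinates). Camera axes: x right, y up, looking along -z (the intrinsics and any distortion apply to the point x, -y, -z); pixel columns grow to the right and rows downward; lengths in m; the calibration is good to about 2 mm. A picture is of the moment at which its call begins. There is no depth.
- ticket.sign_off(): hands the job in; it is judged then, once.
Trained networks look in a picture, given as the dict that the camera call returned (one of the last four; its "shot" number tells which), for a name from the list of things; names that differ only in an ending like _2 or _b are one class to them, and where a whole thing is asked for, a point or a joint stands for the part that bears it (a point fixed in the world has none). Each returns a list of dicts, best first, with "confidence" (0 to 1); they miss things now and then, are a little off and sometimes report something else, mostly with a low value. They report only what shows in the picture. A call takes as long as a camera call. They do not tell look-alikes from the thing itself.
- cams.spot_in(picture, thing): "rect" ([centre column, centre row, width, height] in pixels, round what is visible of it).
- cams.landmark_of(picture, thing): "centre" ([column, row] in pixels: a listed point, or the origin of a listed thing).
The state is a dict: "t": time; "joint_positions": joint angles; "joint_velocities": joint speeds; "joint_torque": joint torques, N m; "eef_pos": TCP position; "tcp_rot": TCP orientation; "force": force on the tool from outside, world axes, zero at the start; "moment": the same for the moment, N m; "width": opening from 0.0 (shut) to 1.0 (fully open); "gripper_force": force on a finger pad.
Only numpy, scipy, OpenCV 4.12 (cv2) and the standard library are available. Lean on these libraries where they do the work, as an engineer would, in place of code of your own. Each camera call takes 0.05 s, during which the arm holds its last target. There are 200 camera calls.

## Working session

There is one attempt and no reset: what is moved stays moved. The work goes in short steps, Python scripts to look and compute and a shell command to move; the robot and the scene stay as the last step left them, time stands still between calls to the robot, and variables do not carry over. Pictures are saved under pics/ and viewed, at most 10 in all, crops included, and the job is handed in when it is done.

```bash
mkdir -p pics; cat > h.py <<'E'
import numpy as np, cv2
from station import r, cams, ticket
def ray(p,uv):
    q=cv2.undistortPoints(np.array([[uv]],float),np.array(p["mtx"],float),np.array(p["dist"],float))[0,0]
    T=np.array(p["T"]); d=T[:3,:3]@np.array([q[0],-q[1],-1.]); return T[:3,3],d
def atz(p,uv,z):
    o,d=ray(p,uv); return (o+d*(z-o[2])/d[2])[:3]
def proj(p,X):
    T=np.array(p["T"]); c=T[:3,:3].T@(np.array(X)-T[:3,3]); c=c*[1,-1,-1]
    return cv2.projectPoints(c[None],np.zeros(3),np.zeros(3),np.array(p["mtx"],float),np.array(p["dist"],float))[0].ravel()
E
python3 - <<'E'
from h import *
Z=dict(shaft_top=.14,shoulder=.07,button_top=.062,collar_center=.014,ashtray=0,watch_head=0,springbar_tool=0,buckles=0)
ims=[]
for n in("top","side"):
    p=cams.read_camera(n); ims.append(p["image"]); print(n,"cam",np.round(np.array(p["T"])[:3,3],2))
    cv2.imwrite(f"pics/{n}0.png",p["image"][:,:,::-1])
    for k,z in Z.items():
        for d in cams.landmark_of(p,k)[:4]: print(k,np.round(d["centre"],1),round(d["confidence"],2),np.round(atz(p,d["centre"],z),3)[:2])
print(r.state())
E
```

```text
top cam [0.43 0.01 1.13]
shaft_top [231.  201.4] 0.67 [0.622 0.197]
shaft_top [348.3 215. ] 0.46 [ 0.591 -0.091]
shoulder [346.3 220.7] 0.7 [ 0.588 -0.092]
button_top [326.9 250.4] 0.37 [ 0.511 -0.042]
collar_center [271.1 194.9] 0.92 [0.667 0.111]
collar_center [187.4 193.2] 0.71 [0.669 0.344]
ashtray [205.4 259.8] 0.75 [0.487 0.286]
ashtray [345.9 224. ] 0.48 [ 0.589 -0.098]
ashtray [328.3 249.7] 0.21 [ 0.518 -0.049]
watch_head [431.2 221.4] 0.52 [ 0.599 -0.338]
springbar_tool [426.1 263.7] 0.58 [ 0.481 -0.319]
buckles [308.5 155.2] 0.75 [0.788 0.008]
side cam [ 0.54 -0.83  0.69]
shaft_top [298.3 218.4] 0.58 [ 0.593 -0.09 ]
shaft_top [247.1 361.7] 0.46 [ 0.487 -0.426]
shoulder [299.1 246. ] 0.93 [ 0.591 -0.096]
button_top [265.2 236.3] 0.48 [ 0.519 -0.042]
button_top [370.5 234.6] 0.27 [ 0.756 -0.069]
collar_center [310.  183.2] 0.89 [0.654 0.244]
collar_center [324.9 209.7] 0.72 [0.677 0.108]
collar_center [311.1 169.7] 0.63 [0.666 0.32 ]
ashtray [258.3 182.1] 0.63 [0.505 0.295]
ashtray [297.  217.1] 0.22 [0.603 0.105]
watch_head [298.6 243.9] 0.67 [ 0.596 -0.005]
watch_head [322.
[... 152 characters left out ...]
ray([-1.16242970e+00,  3.53015452e-01,  1.63340908e+00, -2.35170997e-05,
        1.15521147e+00, -2.40793684e-03]), 'joint_velocities': array([ 9.20790745e-04, -3.73374666e-04, -7.07984353e-04,  1.85734095e-03,
        7.89122502e-04,  9.98876151e-06]), 'joint_torque': array([-1.22041209e-03, -5.93755281e+01, -3.34573817e+01,  6.96875062e-02,
        1.59225776e-02,  1.04756890e-05]), 'eef_pos': array([ 0.24955963, -0.57300441,  0.21456942]), 'tcp_rot': array([-1.90574354e-05,  9.78981105e-01,  2.03950966e-01, -1.49053228e-05]), 'force': array([ 0.25147801, -0.06239547, -0.04915216]), 'moment': array([-0.00066566,  0.03687076, -0.0489408 ]), 'gripper_force': 0.0, 'width': 0.9986989733626254}
```

View pics/top0.png

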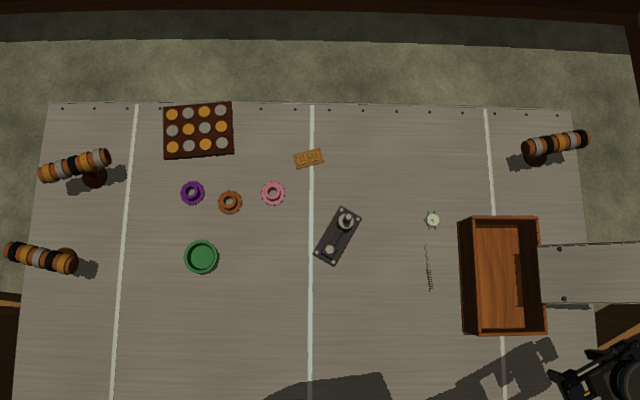

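View pics/side0.png

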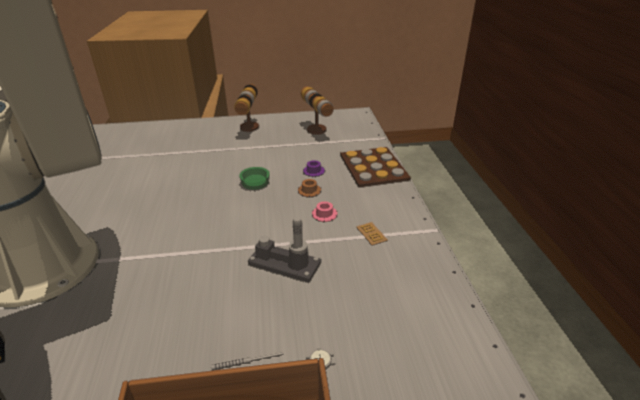

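Three things are shaped like the collar. In the top picture they are purple (192,193), brown wood (230,202) and pink (273,193); in the side picture they are (314,168), (310,187) and (325,211). The brown one fits "wooden", so I'll check it in a close crop and measure it.

```bash
python3 - <<'E'
from h import *
P={n:cams.read_camera(n) for n in("top","side")}
t=P["top"]["image"]; s=P["side"]["image"]
a=cv2.resize(t[170:280,170:370],(800,440),interpolation=cv2.INTER_CUBIC)
cv2.imwrite("pics/crop1.png",a[:,:,::-1])
# brown segmentation around both
for n,(u,v) in dict(top=(230,202),side=(310,187)).items():
    im=P[n]["image"]; hsv=cv2.cvtColor(im,cv2.COLOR_RGB2HSV)
    m=((hsv[...,0]<18)&(hsv[...,1]>110)).astype(np.uint8)
    w=np.zeros_like(m); w[v-18:v+18,u-18:u+18]=1; m&=w
    ys,xs=np.nonzero(cv2.morphologyEx(m,cv2.MORPH_CLOSE,np.ones((3,3))))
    c=((xs.min()+xs.max())/2,(ys.min()+ys.max())/2); print(n,len(xs),xs.min(),xs.max(),ys.min(),ys.max(),atz(P[n],c,.012).round(4),atz(P[n],(xs.mean(),ys.mean()),.014).round(4))
    for k in("collar_center","shaft_top","shoulder","button_top"):
        for d in cams.landmark_of(P[n],k)[:3]: print(n,k,np.round(d["centre"],1),round(d["confidence"],2),atz(P[n],d["centre"],dict(collar_center=.014,shaft_top=.14,shoulder=.07,button_top=.062)[k]).round(4))
E
```

```text
top 389 218 241 191 213 [0.6459 0.2254 0.012 ] [0.6452 0.2248 0.014 ]
top collar_center [231.  198.5] 0.71 [0.6554 0.2213 0.014 ]
top collar_center [349.8 214.9] 0.63 [ 0.6129 -0.1074  0.014 ]
top collar_center [188.1 193.6] 0.61 [0.668  0.3416 0.014 ]
top shaft_top [346.  215.8] 0.73 [ 0.5893 -0.0851  0.14  ]
top shoulder [346.2 219.1] 0.65 [ 0.5922 -0.0921  0.07  ]
top button_top [327.4 250.2] 0.41 [ 0.5115 -0.0435  0.062 ]
side 293 298 320 179 196 [0.6484 0.2251 0.012 ] [0.6479 0.2191 0.014 ]
side collar_center [309.4 183.4] 0.77 [0.6517 0.2436 0.014 ]
side collar_center [323.8 210.2] 0.74 [0.674  0.1064 0.014 ]
side collar_center [311.2 166.9] 0.66 [0.6679 0.3368 0.014 ]
side shaft_top [297.1 216.9] 0.74 [ 0.5907 -0.0841  0.14  ]
side shoulder [296.8 244.9] 0.95 [ 0.5868 -0.0913  0.07  ]
side button_top [263.6 238.4] 0.6 [ 0.5154 -0.0486  0.062 ]
```

View pics/crop1.png

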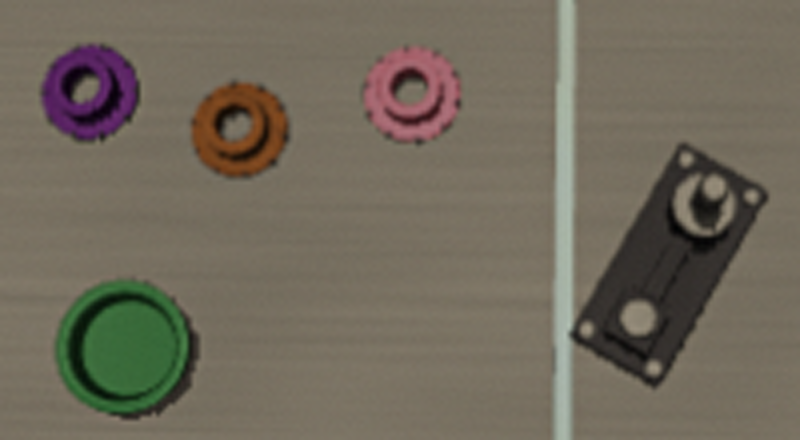

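The crop confirms it: at 4x, the brown wooden collar is at crop (240,130) → pixel (230,202.5), purple is on its left and pink on its right. On the stand, the shaft top is at (348.5,217), the shoulder at about (345.5,221) and the button at (329.5,249).

```bash
python3 - <<'E'
from h import *
p=cams.read_camera("top")
for k,uv,z in[("rim",(229.6,202),.0025),("hubtop",(229.2,201.2),.028),("shafttop",(348.2,216.6),.14),("shoulder",(345.3,220.8),.07),("button",(329.2,249),.062)]: print(k,atz(p,uv,z).round(4))
E
python3 -m jog '{"hand":[-1,-1,-1,-1,-1,-1,-1,-1],"delta_pos":[[0,0,-10],[0,0,-10],[0,0,-10],[0,0,-10],[0,0,0],[0,0,0],[0,0,0],[0,0,0]],"dr":[[0,0,-8.3],[0,0,-8.3],[0,0,-8.3],[0,0,-8.3],[0,0,-8.3],[0,0,-8.3],[0,0,-8.3],[0,0,-8.3]]}'
```

```text
rim [0.6478 0.2269 0.0025]
hubtop [0.6449 0.2232 0.028 ]
shafttop [ 0.5874 -0.0905  0.14  ]
shoulder [ 0.5877 -0.0897  0.07  ]
button [ 0.5147 -0.0482  0.062 ]
t: 2.25
eef_pos: [0.2496, -0.573, 0.2546]
tcp_rot: [-0.0, 0.705, 0.709, -0.0]
force: [0.4, -0.9, 0.2]
width: 1.003
gripper_force: 0.0
```

```bash
python3 -m jog '{"hand":[-1,-1,-1,-1,-1,-1,-1,-1,-1,-1,-1,-1,-1,-1,-1,-1,-1,-1,-1,-1],"delta_pos":[[44.3,22.1,0],[44.3,22.1,0],[44.3,22.1,0],[44.3,22.1,0],[44.3,22.1,0],[44.3,22.1,0],[44.3,22.1,0],[44.3,22.1,0],[44.3,22.1,0],[44.3,22.1,0],[44.3,22.1,0],[44.3,22.1,0],[44.3,22.1,0],[44.3,22.1,0],[44.3,22.1,0],[44.3,22.1,0],[44.3,22.1,0],[44.3,22.1,0],[0,0,40],[0,0,40]],"dr":[[0,0,0],[0,0,0],[0,0,0],[0,0,0],[0,0,0],[0,0,0],[0,0,0],[0,0,0],[0,0,0],[0,0,0],[0,0,0],[0,0,0],[0,0,0],[0,0,0],[0,0,0],[0,0,0],[0,0,0],[0,0,0],[0,0,0],[0,0,0]]}'
```

```text
t: 4.25
eef_pos: [0.6495, 0.2261, 0.1744]
tcp_rot: [0.001, 0.707, 0.707, 0.001]
force: [-0.1, -1.8, -0.7]
width: 1.001
gripper_force: 0.0
```

```bash
python3 -m jog '{"hand":[-1,-1,-1,-1,-1,-1,-1,1,1,1,1,1,1],"delta_pos":[[-1,-2.5,30],[0,0,35],[0,0,35],[0,0,35],[0,0,20],[0,0,11],[0,0,0],[0,0,0],[0,0,0],[0,0,0],[0,0,0],[0,0,0],[0,0,0]],"dr":[[0,0,0],[0,0,0],[0,0,0],[0,0,0],[0,0,0],[0,0,0],[0,0,0],[0,0,0],[0,0,0],[0,0,0],[0,0,0],[0,0,0],[0,0,0]]}'
```

```text
t: 5.55
eef_pos: [0.646, 0.223, 0.0089]
tcp_rot: [0.0, 0.708, 0.707, 0.0]
force: [0.2, -0.1, -0.1]
width: 0.501
gripper_force: 0.4
```

```bash
python3 -m jog '{"hand":[1,1,1,1,1,1,1,1,1,1],"delta_pos":[[0,0,0],[0,0,0],[0,0,0],[0,0,-20],[0,0,-40],[0,0,-40],[0,0,-40],[0,0,-40],[0,0,0],[0,0,0]],"dr":[[0,0,0],[0,0,0],[0,0,0],[0,0,0],[0,0,0],[0,0,0],[0,0,0],[0,0,0],[0,0,0],[0,0,0]]}'; python3 - <<'E'
from h import *
ims=[]
for n in("top","side"):
    p=cams.read_camera(n); e=r.state()["eef_pos"]; u,v=proj(p,e).round().astype(int); print(n,u,v)
    ims.append(cv2.resize(p["image"][v-50:v+50,u-66:u+66],(396*1,300)))
    for d in cams.landmark_of(p,"collar_center")[:4]: print(d, atz(p,d["centre"],e[2]+.006).round(4))
cv2.imwrite("pics/grip.png",np.hstack(ims)[:,:,::-1])
E
```

```text
t: 6.55
eef_pos: [0.6459, 0.223, 0.1891]
tcp_rot: [0.0, 0.707, 0.707, 0.001]
force: [0.2, -0.1, -0.8]
width: 0.469
gripper_force: 30.0
top 217 188
{'centre': [188.7, 192.0], 'confidence': 0.4} [0.6327 0.2865 0.1936]
side 306 132
{'centre': [322.4, 209.4], 'confidence': 0.81} [ 0.6371 -0.138   0.1925]
{'centre': [303.5, 128.0], 'confidence': 0.65} [0.6388 0.234  0.1925]
{'centre': [313.7, 164.5], 'confidence': 0.63} [0.6418 0.0387 0.1925]
```

View pics/grip.png

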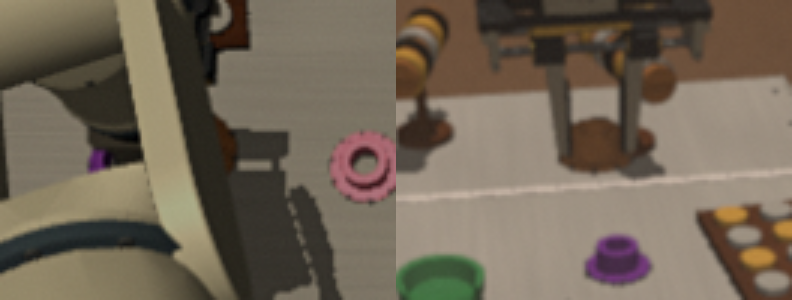

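The wooden collar is gripped at a width of 43 mm, and the side view at (306,132) shows it level between the fingers. Next, over the mast.

```bash
python3 -m jog '{"hand":[1,1,1,1,1,1,1,1,1,1,1,1,1],"delta_pos":[[-20,-3.6,0],[-30,-5.4,0],[-30,-5.4,0],[-30,-5.4,0],[-30,-5.4,0],[-30,-5.4,0],[-30,-5.4,0],[-30,-5.4,0],[-30,-5.4,0],[-30,-5.4,0],[-24.5,-5.2,0],[0,0,20],[0,0,0]],"dr":[[0,0,0],[0,0,0],[0,0,0],[0,0,0],[0,0,0],[0,0,0],[0,0,0],[0,0,0],[0,0,0],[0,0,0],[0,0,0],[0,0,0],[0,0,0]]}'; python3 - <<'E'
from h import *
ims=[]
for n in("top","side"):
    p=cams.read_camera(n); e=r.state()["eef_pos"]; u,v=proj(p,e).round().astype(int); print(n,u,v)
    ims.append(cv2.resize(p["image"][v-40:v+60,u-66:u+66],(396*1,300),interpolation=cv2.INTER_CUBIC))
    for k in("shaft_top","collar_center"):
      for d in cams.landmark_of(p,k)[:2]: print(k,d)
cv2.imwrite("pics/over.png",np.hstack(ims)[:,:,::-1])
E
```

```text
t: 8.05
eef_pos: [0.5853, -0.0927, 0.166]
tcp_rot: [-0.002, 0.708, 0.706, -0.002]
force: [-0.8, -0.3, 0.0]
width: 0.47
gripper_force: 30.0
top 350 215
collar_center {'centre': [270.4, 192.7], 'confidence': 0.66}
collar_center {'centre': [189.1, 192.1], 'confidence': 0.62}
side 296 208
shaft_top {'centre': [299.4, 219.2], 'confidence': 0.62}
collar_center {'centre': [296.3, 205.5], 'confidence': 0.61}
collar_center {'centre': [324.0, 210.7], 'confidence': 0.55}
```

View pics/over.png

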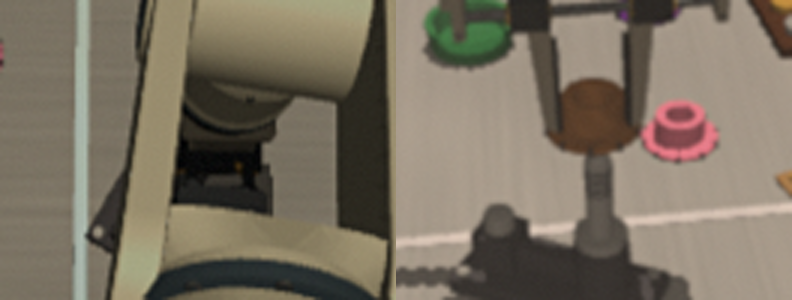

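Side view: the collar axis is at about column 296 and the shaft at about column 297.5, so I'll shift +3 mm in x. Then a gentle descent while watching the force.

```bash
python3 -m jog '{"hand":[1,1,1,1,1,1,1],"delta_pos":[[1.2,3,0],[0,0,5],[0,0,5],[0,0,5],[0,0,5],[0,0,5],[0,0,0]],"dr":[[0,0,0],[0,0,0],[0,0,0],[0,0,0],[0,0,0],[0,0,0],[0,0,0]]}'
```

```text
t: 9.05
eef_pos: [0.5905, -0.0908, 0.1428]
tcp_rot: [-0.0, 0.707, 0.707, -0.001]
force: [-0.6, -3.4, -0.9]
width: 0.471
gripper_force: 30.0
```

Contact at 6 mm depth pushes towards -y, and the arm settled at x = 0.5905. I'll shift by (-2.5, -2) mm and read again.

```bash
python3 -m jog '{"hand":[1,1,1,1],"delta_pos":[[-2,-2.5,0],[0,0,0],[0,0,0],[0,0,0]],"dr":[[0,0,0],[0,0,0],[0,0,0],[0,0,0]]}'; python3 -m jog '{"hand":[1,1,1,1],"delta_pos":[[0,0,4],[0,0,4],[0,0,0],[0,0,0]],"dr":[[0,0,0],[0,0,0],[0,0,0],[0,0,0]]}'
```

```text
t: 9.45
eef_pos: [0.5886, -0.0922, 0.1438]
tcp_rot: [0.0, 0.708, 0.707, 0.0]
force: [-0.0, -0.3, -0.7]
width: 0.468
gripper_force: 30.0
t: 9.85
eef_pos: [0.5883, -0.0922, 0.1353]
tcp_rot: [-0.0, 0.707, 0.707, -0.0]
force: [-0.0, -0.0, -0.9]
width: 0.472
gripper_force: 30.0
```

```bash
python3 -m jog '{"hand":[1,1,1,1,1,1,1,1,1,1,1],"delta_pos":[[-1,0,5],[0,0,6],[0,0,6],[0,0,6],[0,0,6],[0,0,6],[0,0,6],[0,0,6],[0,0,6],[0,0,0],[0,0,0]],"dr":[[0,0,0],[0,0,0],[0,0,0],[0,0,0],[0,0,0],[0,0,0],[0,0,0],[0,0,0],[0,0,0],[0,0,0],[0,0,0]]}'
```

```text
t: 10.95
eef_pos: [0.5885, -0.0932, 0.0825]
tcp_rot: [-0.0, 0.707, 0.707, -0.0]
force: [0.7, -0.7, -0.7]
width: 0.472
gripper_force: 30.0
```

```bash
python3 -m jog '{"hand":[1,1,1,1,1],"delta_pos":[[0,0,1.5],[0,0,1.5],[0,0,0.5],[0,0,0],[0,0,0]],"dr":[[0,0,0],[0,0,0],[0,0,0],[0,0,0],[0,0,0]]}'
```

```text
t: 11.45
eef_pos: [0.5886, -0.0933, 0.0791]
tcp_rot: [0.0, 0.707, 0.707, 0.0]
force: [0.2, 0.3, -0.4]
width: 0.472
gripper_force: 30.0
```

```bash
python3 -m jog '{"hand":[-1,-1,-1,-1,-1,-1,-1,-1,-1,-1,-1,-1,-1,-1],"delta_pos":[[0,0,0],[0,0,0],[0,0,0],[0,0,0],[0,0,0],[0,0,0],[0,0,0],[0,0,0],[0,0,-10],[0,0,-25],[0,0,-25],[0,0,-25],[0,0,-20],[0,0,0]],"dr":[[0,0,0],[0,0,0],[0,0,0],[0,0,0],[0,0,0],[0,0,0],[0,0,0],[0,0,0],[0,0,0],[0,0,0],[0,0,0],[0,0,0],[0,0,0],[0,0,0]]}'
```

```text
t: 12.85
eef_pos: [0.5904, -0.0936, 0.1877]
tcp_rot: [0.002, 0.708, 0.707, 0.002]
force: [-0.0, 0.1, -0.5]
width: 1.005
gripper_force: 0.0
```

```bash
python3 -m jog '{"hand":[-1,-1,1,1,1,1,1,1,1,1,1,1,1],"delta_pos":[[23,-37,0],[23,-37,0],[0,0,0],[0,0,0],[0,0,0],[0,0,0],[0,0,0],[0,0,0],[0,0,0],[0,0,40],[0,0,40],[0,0,20],[0,0,0]],"dr":[[0,0,0],[0,0,0],[0,0,-8.57],[0,0,-8.57],[0,0,-8.57],[0,0,-8.57],[0,0,-8.57],[0,0,-8.57],[0,0,-8.57],[0,0,0],[0,0,0],[0,0,0],[0,0,0]]}'; python3 - <<'E'
from h import *
ims=[]
for n in("top","side"):
    p=cams.read_camera(n); e=r.state()["eef_pos"]; u,v=proj(p,e).round().astype(int); print(n,u,v)
    ims.append(cv2.resize(p["image"][v-50:v+50,u-46:u+86],(396*1,300),interpolation=cv2.INTER_CUBIC))
cv2.imwrite("pics/btn.png",np.hstack(ims)[:,:,::-1])
E
```

```text
t: 14.15
eef_pos: [0.5118, -0.0469, 0.0809]
tcp_rot: [-0.003, 0.259, 0.966, -0.001]
force: [-0.4, 0.2, -0.3]
width: 0.065
gripper_force: 0.0
top 329 249
side 262 230
```

View pics/btn.png

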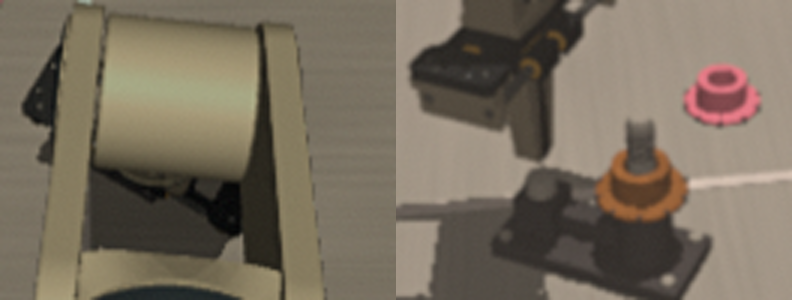

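The collar is seated on the shoulder (side crop, about (640,190)). The closed fingers hang over the button, with the button cap at crop (543,185). Now the press.

```bash
python3 -m jog '{"hand":[1,1,1,1,1,1,1,1],"delta_pos":[[-1.5,0,10],[0,0,5],[0,0,4],[0,0,4],[0,0,3],[0,0,2],[0,0,0],[0,0,0]],"dr":[[0,0,0],[0,0,0],[0,0,0],[0,0,0],[0,0,0],[0,0,0],[0,0,0],[0,0,0]]}'
```

```text
t: 15.05
eef_pos: [0.5157, -0.0479, 0.056]
tcp_rot: [-0.0, 0.259, 0.966, -0.0]
force: [-0.0, -0.6, 0.1]
width: 0.003
gripper_force: 0.0
```

```bash
python3 -m jog '{"hand":[1,1],"delta_pos":[[0,0,1.5],[0,0,1.5]],"dr":[[0,0,0],[0,0,0]]}';python3 -m jog '{"hand":[1,1,1],"delta_pos":[[0,0,0.5],[0,0,0],[0,0,0]],"dr":[[0,0,0],[0,0,0],[0,0,0]]}'
```

```text
t: 15.25
eef_pos: [0.516, -0.048, 0.0541]
tcp_rot: [-0.0, 0.259, 0.966, -0.0]
force: [-9.2, 0.9, 35.0]
width: 0.005
gripper_force: 17.7
t: 15.55
eef_pos: [0.516, -0.048, 0.0542]
tcp_rot: [0.0, 0.259, 0.966, 0.0]
force: [-7.1, 1.1, 23.4]
width: 0.003
gripper_force: 12.1
```

The button is at its bottom: TCP at 0.054 with 23–35 N reaction. Now up, over the mast, and down with open fingers.

```bash
python3 -m jog '{"hand":[1,1,1,1,-1,-1,-1,-1,-1,-1,-1,-1,-1,-1,-1],"delta_pos":[[0,0,-16],[0,0,-40],[0,0,-40],[0,0,-40],[0,0,0],[0,0,0],[-20,0,0],[-40,-0.5,0],[-24.6,-1,0],[0,0,0],[0,0,20],[0,0,30],[0,0,25],[0,0,11],[0,0,0]],"dr":[[0,0,0],[0,0,0],[0,0,0],[0,0,0],[0,0,0],[0,0,0],[0,0,0],[0,0,0],[0,0,0],[0,0,0],[0,0,0],[0,0,0],[0,0,0],[0,0,0],[0,0,0]]}'; python3 - <<'E'
from h import *
p=cams.read_camera("side"); e=r.state()["eef_pos"]; u,v=proj(p,e).round().astype(int); print(u,v,e)
cv2.imwrite("pics/mast.png",cv2.resize(p["image"][v-60:v+60,u-80:u+80],(640,480),interpolation=cv2.INTER_CUBIC)[:,:,::-1])
E
```

```text
t: 17.05
eef_pos: [0.5861, -0.091, 0.1002]
tcp_rot: [-0.002, 0.259, 0.966, -0.0]
force: [-0.7, 0.1, 0.1]
width: 0.94
gripper_force: 0.0
296 233 [ 0.58730685 -0.09127141  0.10177855]
```

View pics/mast.png

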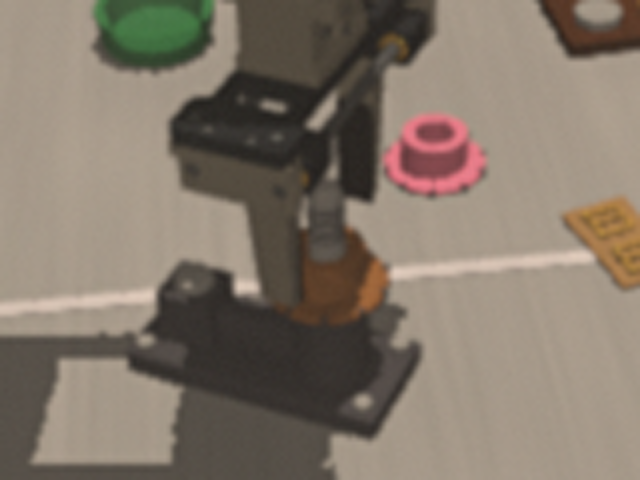

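The fingers straddle the shaft at crop (325,220), and the collar below is seated and the button is down. I'll raise 3 mm and close.

```bash
python3 -m jog '{"hand":[1,1,1,1,1,1,1,1,1,1,1,1,1,1],"delta_pos":[[0,0,-2],[0,0,0],[0,0,0],[0,0,0],[0,0,0],[0,0,0],[0,0,0],[0,0,0],[0,0,0],[0,0,0],[0,0,0],[0,0,0],[0,0,0],[0,0,0]],"dr":[[0,0,0],[0,0,0],[0,0,0],[0,0,0],[0,0,0],[0,0,0],[0,0,0],[0,0,0],[0,0,0],[0,0,0],[0,0,0],[0,0,0],[0,0,0],[0,0,0]]}'
```

```text
t: 18.5
eef_pos: [0.5886, -0.0911, 0.1046]
tcp_rot: [0.0, 0.259, 0.966, 0.0]
force: [2.0, 4.5, -1.7]
width: 0.21
gripper_force: 30.0
```

```bash
python3 -m jog '{"hand":[1,1,1,1,1,1],"delta_pos":[[0,1,0],[0,0,0],[0,0,-4],[0,0,-8],[0,0,-8],[0,0,0]],"dr":[[0,0,0],[0,0,0],[0,0,0],[0,0,0],[0,0,0],[0,0,0]]}'
```

```text
t: 19.1
eef_pos: [0.5888, -0.0909, 0.1258]
tcp_rot: [0.0, 0.259, 0.966, -0.0]
force: [0.1, 1.3, -3.7]
width: 0.209
gripper_force: 30.0
```

```bash
python3 -m jog '{"hand":[1,1,1,1,1,1],"delta_pos":[[0,0,-8],[0,0,-8],[0,0,-8],[0,0,-6],[0,0,-6],[0,0,0]],"dr":[[0,0,0],[0,0,0],[0,0,0],[0,0,0],[0,0,0],[0,0,0]]}';python3 -m jog '{"hand":[1,1,1,1,1,1,1],"delta_pos":[[0,0,-8],[0,0,-8],[0,0,-8],[0,0,-5],[0,0,-3],[0,0,0],[0,0,0]],"dr":[[0,0,0],[0,0,0],[0,0,0],[0,0,0],[0,0,0],[0,0,0],[0,0,0]]}'
```

```text
t: 19.7
eef_pos: [0.5887, -0.0908, 0.1612]
tcp_rot: [0.0, 0.259, 0.966, -0.0]
force: [1.0, 1.7, -9.1]
width: 0.21
gripper_force: 30.0
t: 20.4
eef_pos: [0.5887, -0.0907, 0.1925]
tcp_rot: [-0.0, 0.259, 0.966, -0.0]
force: [1.6, 1.9, -10.6]
width: 0.213
gripper_force: 30.0
```

```bash
python3 -m jog '{"hand":[1,1,1,1],"delta_pos":[[0,0,-1],[0,0,-1],[0,0,0],[0,0,0]],"dr":[[0,0,0],[0,0,0],[0,0,0],[0,0,0]]}'; python3 - <<'E'
from h import *
p=cams.read_camera("side"); e=r.state()["eef_pos"]; u,v=proj(p,e).round().astype(int); print(u,v,e)
for k in("shoulder","collar_center","button_top","shaft_top"):
    for d in cams.landmark_of(p,k)[:2]: print(k,d)
print(proj(p,[.5887,-.091,.16]),proj(p,[.5887,-.091,.23]))
cv2.imwrite("pics/end.png",cv2.resize(p["image"][v-50:v+70,u-80:u+80],(640,480),interpolation=cv2.INTER_CUBIC)[:,:,::-1])
E
```

```text
t: 20.8
eef_pos: [0.5887, -0.0908, 0.1945]
tcp_rot: [-0.0, 0.259, 0.966, -0.0]
force: [1.0, 1.0, -10.5]
width: 0.203
gripper_force: 30.0
295 197 [ 0.58873707 -0.09075368  0.19451141]
shoulder {'centre': [296.7, 211.6], 'confidence': 0.68}
collar_center {'centre': [323.4, 214.4], 'confidence': 0.85}
collar_center {'centre': [297.0, 204.6], 'confidence': 0.7}
button_top {'centre': [299.2, 209.5], 'confidence': 0.55}
shaft_top {'centre': [291.4, 182.8], 'confidence': 0.51}
[296.0703059  211.13459192] [294.70516939 182.27251802]
```

View pics/end.png

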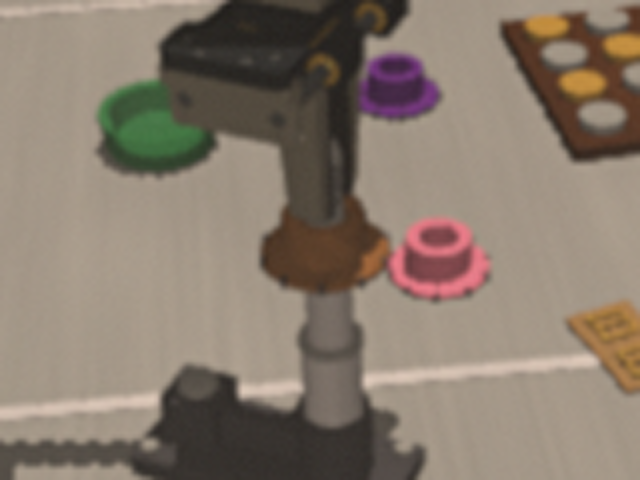

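Both sections are out: the shoulder is seen at row 211.6 against 211.1 predicted for the second stop, with the collar on it. One more millimetre to feel the stop.

```bash
python3 -m jog '{"hand":[1,1,1,1,1,1],"delta_pos":[[0,0,-0.5],[0,0,-0.5],[0,0,0],[0,0,0],[0,0,0],[0,0,0]],"dr":[[0,0,0],[0,0,0],[0,0,0],[0,0,0],[0,0,0],[0,0,0]]}'
```

```text
t: 21.65
eef_pos: [0.5884, -0.0907, 0.1949]
tcp_rot: [-0.001, 0.259, 0.966, -0.0]
force: [3.0, 0.6, -23.5]
width: 0.208
gripper_force: 30.0
```

The second stop is felt: force went up to 23.5 N. I'll hand in.

```bash
python3 -c "
from station import ticket; print(ticket.sign_off())"
```

```text
the job is handed in; nothing more can be done
None
```

I handed the job in at about 22 s with the wooden collar on the mast's shoulder, the lock button fully down and the gripper holding the mast at its second stop; no verdict came back.

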